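# Take the dry purple tube adapter off its peg and sort it

## Robot

A 6-joint arm with a two-finger parallel gripper is mounted at the origin on the work surface. World frame = base frame: x ahead of the robot, y to its left, z up, the work surface at z = 0. Lengths are in mm, angles in rad, forces in N, time in s.
With the tool pointing down it reaches from about 275 to 1000 mm from the base axis. Payload 8.4 kg.
Tool frame: the origin (TCP) lies where the fingers leave the gripper's body, on its centre line; the fingertips stand 73 mm ahead of it and the grasp point (between the pads) lies 54 mm ahead of it (grip_point_offset is the distance from the TCP to the grasp point, in mm); z points along the fingers, y is the direction in which the jaws open and shut (so a half turn about z gives the same grasp; the last joint's range is limited). The gripper opens to 85 mm and grips with 20 to 120 N. Pads are 22 mm wide; open, the fingers measure 114 mm over their backs; the gripper's body (76 mm by 85 mm) begins 54 mm behind the grasp point. The pads swing forward as they close: fully open they stand 13 mm farther back than shut.
Start: joints at [-1.344, 0.353, 1.633, -0, 1.155, -0.002], TCP at [141.754, -608.715, 303.881] pointing down, gripper open.
Joint ranges: [-2.63, 2.63], [-0.92, 2.1], [0.06, 2.66], [-1.3, 4.44], [0, 2.69], [-3.02, 3.02]. Speed limits (rad/s): [2.22, 2.22, 2.79, 3.14, 3.14, 3.14].

## Interface

Orientations are given as [roll, pitch, yaw] about the fixed x, y, z axes, in that order (R = Rz(yaw) Ry(pitch) Rx(roll)).
In Python, from rig import sense, grab_frame, sign_off, grip_point_offset gives the robot as it stands. The module is installed in compiled form; this text tells all that it offers.
- The arm moves only by the tool drive_tool, never from a script. Its argument "targets" is one flat list of numbers, 7 for each row, row after row: the shift along the tool's x, y, z in m, then the turn, a rotation vector about the tool's x, y, z in rad, then the opening, from 0 (shut) to 1 (fully open). In form: [tx, ty, tz, wx, wy, wz, grip, tx, ty, tz, wx, wy, wz, grip, ...]. A call has 1 to 12 rows; each row is the pose to reach, as a shift and turn from the pose commanded when the call began, along the tool's axes at that moment; what a row does not reach only later rows make up. A row lasts 1/12 s, in which the tool goes at most 41.7 mm and 7.16 degrees, less where a joint would pass 70% of its speed; a pose out of reach is approached as far as the arm can. A call with a gripper value outside its range is refused whole. The fingers move at their own pace and stop on an object; "force" is the grip in N (left out, the last holds). Time passes only in rows, so rows that repeat a pose let the fingers close. It gives the time, the measured TCP pose, the force and the opening at its end, in the units of the state.
- sense(): the state, without advancing time (a new reading comes with each control period).
- grab_frame(name): name is "scene" or "side" or "wrist"; returns a dict with "color" (400x640x3 uint8, blue, green, red), "vertical_fov" (degrees; the focal length in pixels is half the picture's height over the tangent of half this angle, whatever the lens; pixels are square), "cx", "cy" (the principal point, pixels), "world_from_camera" (4x4, takes a point from camera to world coordinates). Camera axes: x right, y down, z forward; pixel columns grow to the right and rows downward; lengths in mm; the calibration is good to about 2 mm. The wrist camera is an equidistant fisheye: a pixel r from the principal point sees the ray r / f radians off the axis. A picture is of the moment at which its call begins. There is no depth.
- sign_off(): hands the job in, once; it reports no verdict.
The state is a dict: "clock": time; "qpos": joint angles; "qvel": joint speeds; "joint_efforts": joint torques, N m; "eef_pos": TCP position; "tcp_rot": TCP orientation; "contact_force": force on the tool from outside, world axes, zero at the start; "wrist_torque": the same for the moment, N m; "opening": opening from 0.0 (shut) to 1.0 (fully open).
Only numpy, scipy, OpenCV 4.12 (cv2) and the standard library are available. Lean on these libraries where they do the work, as an engineer would, in place of code of your own. Each camera call takes 0.05 s, during which the arm holds its last target. There are 200 camera calls.

## Task

Slide the purple tube adapter off the open end of the drying rod it hangs on, and lay it down on its side on the floor of the empty purple tray, without letting it fall. Leave the green adapter on its rod and the vials in the green tray where they are, and let go.

Things in the scene. Friction and masses are not known exactly. Their poses are not given: they have to be found in the camera images.
- purple_adapter_center (a point): Centre of the purple tube adapter: loose rigid plastic block, 50 mm long, 40 x 40 mm outside, round 22 mm through bore along its length (its x axis), about 70 g. It hangs level on either of the two rods, its yaw that of the stand, the bore's ceiling resting on the rod, so its centre is 6 mm below the rod's axis, 149 mm above the bench. z is up at the start.
- green_adapter_center (a point): Centre of the green tube adapter, the same shape and size as the purple one, hanging on the other rod. To be left there.
- stand: Fixed drying stand: white base 160x200x12 mm, two steel posts 14 mm thick, 177 mm high (x=+20, y=+60 and -60 mm). From a black 26 mm clamp on each post (face at x=+7) a bare level steel rod, 10 mm diameter, axis 155 mm above the bench, runs to its plain open end at x=-130. Origin: on the bench midway between the rods; x runs along the rods from open ends to posts, z up.
- left_rod_tip (a point): The open end of the rod at the stand's y = +60 mm, on the rod's axis. Axes as the stand's.
- right_rod_tip (a point): The open end of the rod at the stand's y = -60 mm, on the rod's axis. Axes as the stand's.
- purple_tray: Low open purple tray, 150 x 150 mm outside, 30 mm high, walls and floor 5 mm thick, fixed to the bench and empty. Origin: centre of its underside; x and y along its sides, z up. The adapter belongs here.
- green_tray: Low open tray like the purple one but green, fixed, holding the two vials. It may be on either side of the purple tray.
- vial_black: Small vial with a black cap, 28 mm across, 50 mm high, standing in the green tray; loose. Origin: centre of its underside.
- vial_red: Small vial with a red cap, 28 mm across, 50 mm high, standing in the green tray; loose. Origin: centre of its underside.
Mind the look-alikes: they are no part of the job. Of the things that look like the part that bears purple_adapter_center, the smaller one is meant. Of the things that look like the purple_tray, the larger one is meant.

How it is judged (in metres and radians):
On the way:
1. the purple adapter is held in the fingers, wholly clear of the open ends of the rods (x of purple_adapter_center in the frame of stand below -0.156 m and height (world z) of purple_adapter_center above 0.1 m and contact force between the fingers and purple_adapter above 0.5 N), for 0.1 s.
At the end, for the whole second after the job is handed in: The purple adapter lies at rest in the purple tray: centre within 55 mm of the tray's centre along each side, under 31 mm above the bench, bore level within 7 degrees. The green adapter and the vials are within 25 mm of their starts (x of purple_adapter_center in the frame of purple_tray between -0.055 and 0.055 m and y of purple_adapter_center in the frame of purple_tray between -0.055 and 0.055 m and z of purple_adapter_center in the frame of purple_tray below 0.031 m and angle between purple_adapter_center's own x axis and vertical between 1.45 and 1.69 rad and linear speed of purple_adapter below 0.02 m/s and distance of each of green_adapter_center, vial_black, vial_red from where it was at the start of the episode below 0.025 m); the robot touches nothing.
It fails at once if the green adapter is shifted by more than 25 mm (distance of green_adapter_center from where it was at the start of the episode above 0.025 m).
It fails at once if the black-capped vial is shifted by more than 25 mm (distance of vial_black from where it was at the start of the episode above 0.025 m).
It fails at once if the red-capped vial is shifted by more than 25 mm (distance of vial_red from where it was at the start of the episode above 0.025 m).
It fails at once if the purple adapter is let fall (faster than 0.9 m/s with no finger on it, a drop of some 40 mm) (linear speed of purple_adapter above 0.9 m/s and contact force between the fingers and purple_adapter below 0.1 N).
It also fails if it takes over 48 s, if anything falls off the work surface, if the arm or the gripper's body presses on something with over 40 N, if the wrist force passes 120 N, or if a joint passes its speed limit or range.

## Working session

There is one attempt and no reset: what is moved stays moved. The work goes in short steps, Python scripts to look and compute and a tool call to move; the robot and the scene stay as the last step left them, time stands still between calls to the robot, and variables do not carry over. Pictures are saved under pics/ and viewed, about 8 in all and at most 12, crops included, and the job is handed in when it is done.

Besides the shell and the picture viewer there is one more tool, called after ">>>" by a JSON object that holds its "method" and its "body". drive_tool: Moves the arm, as the interface text tells. Its arguments: {"type":"object","properties":{"targets":{"type":"array"},"force":{"type":"number"}},"required":["targets"]}

```bash
mkdir -p pics; cat > h.py <<'E'
import numpy as np, cv2, pickle
from rig import *
def snap(n):
    f=grab_frame(n); return f
def ray(f,u,v,fish=False):
    h=f["color"].shape[0]; fl=h/2/np.tan(np.radians(f["vertical_fov"])/2)
    x,y=(u-f["cx"])/fl,(v-f["cy"])/fl
    if fish:
        r=np.hypot(x,y); d=np.array([np.sin(r)*x/r,np.sin(r)*y/r,np.cos(r)]) if r>0 else np.array([0,0,1.])
    else: d=np.array([x,y,1.])
    T=np.array(f["world_from_camera"]); return T[:3,3],T[:3,:3]@d
def plane(f,u,v,z,fish=False):
    o,d=ray(f,u,v,fish); return o+d*(z-o[2])/d[2]
def tri(a,b):
    (o1,d1),(o2,d2)=a,b
    s=np.linalg.lstsq(np.c_[d1,-d2],o2-o1,rcond=None)[0]
    p,q=o1+s[0]*d1,o2+s[1]*d2; return (p+q)/2,np.linalg.norm(p-q)
E
python3 - <<'E'
from h import *
for n in("scene","side"):
    f=snap(n); pickle.dump(f,open(n+".pkl","wb")); cv2.imwrite(f"pics/{n}0.png",f["color"]); print(n,f["vertical_fov"],f["cx"],f["cy"],np.round(f["world_from_camera"],3).tolist())
print(sense())
E
```

```text
scene 49.22228254997311 312.9128175182752 193.50575112886764 [[0.474, 0.597, -0.648, 1069.945], [0.88, -0.339, 0.332, -276.086], [-0.021, -0.728, -0.686, 806.13], [0.0, 0.0, 0.0, 1.0]]
side 45.341629858371064 313.69762928792346 197.4247602491207 [[-0.753, -0.485, 0.444, -141.798], [-0.658, 0.549, -0.516, 671.534], [0.006, -0.681, -0.732, 1054.881], [0.0, 0.0, 0.0, 1.0]]
{'clock': 0.1, 'qpos': array([-1.34443679e+00,  3.53581922e-01,  1.63404656e+00,  9.80070476e-07,
        1.15518184e+00, -2.39942882e-03]), 'qvel': array([-0.00184059,  0.00010896, -0.00033945,  0.00036336, -0.00072402,
        0.00012098]), 'joint_efforts': array([-6.59153739e-04, -6.06356764e+01, -3.42819750e+01, -9.18117507e-06,
        3.89016917e-03, -9.49316785e-06]), 'eef_pos': array([ 141.65823344, -608.40087948,  303.24044932]), 'tcp_rot': array([-3.14037500e+00, -3.81783881e-06,  2.28758563e-01]), 'contact_force': array([-0.70790915, -0.82900508,  0.08912651]), 'wrist_torque': array([-0.02790668, -0.0340769 , -0.01418429]), 'opening': 0.998285381869107}
```

View pics/scene0.png

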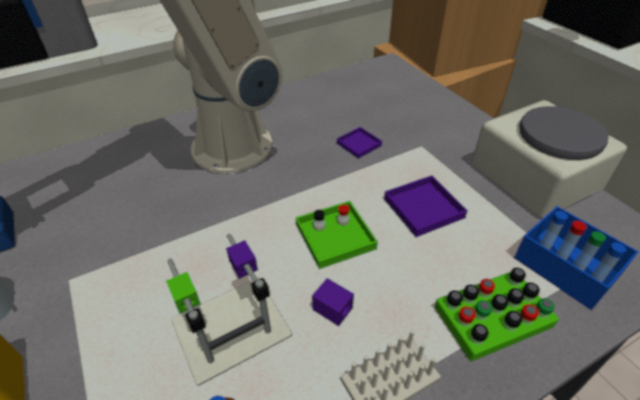

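View pics/side0.png

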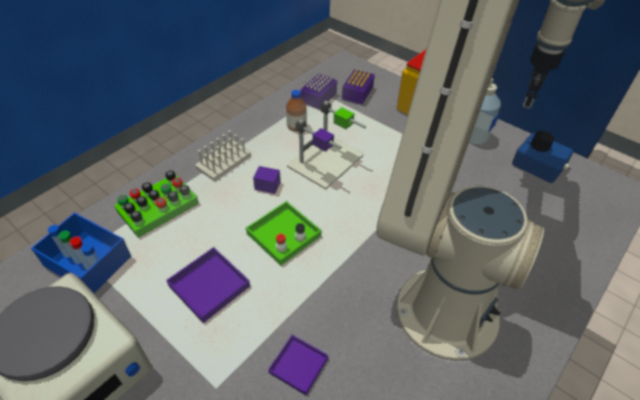

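The scene view shows these candidates:
- **Adapter:** the purple block on the rod at (242,259), and a loose, larger purple block on the bench at (333,302). The hanging, smaller one is meant.
- **Tray:** the large purple tray at (425,205), and a small one at (360,142). The larger is meant.

The side view agrees: adapter at (323,139), tray at (208,284). I'll confirm this in enlarged crops and measure.

```bash
python3 - <<'E'
from h import *
F={n:pickle.load(open(n+".pkl","rb")) for n in("scene","side")}
for n in F:
    im=F[n]["color"]; hsv=cv2.cvtColor(im,cv2.COLOR_BGR2HSV)
    for nm,lo,hi in(("purple",(120,90,30),(155,255,255)),("green",(45,120,60),(75,255,255))):
        m=cv2.inRange(hsv,lo,hi); k,l,s,c=cv2.connectedComponentsWithStats(m)
        for i in range(1,k):
            if s[i,4]>120: print(n,nm,s[i].tolist(),c[i].round(1).tolist(), cv2.boxPoints(cv2.minAreaRect(np.argwhere(l==i)[:,::-1].astype(np.float32))).round(0).tolist() if s[i,4]>800 else "")
a=cv2.resize(F["scene"]["color"][220:390,150:370],None,fx=3.6,fy=3.6,interpolation=cv2.INTER_CUBIC)[:600]
cv2.imwrite("pics/c1.png",a)
b=cv2.resize(F["side"]["color"][85:205,240:400],None,fx=5,fy=5,interpolation=cv2.INTER_CUBIC)
cv2.imwrite("pics/c2.png",b)
E
```

```text
scene purple [337, 127, 45, 31, 821] [358.9, 141.9] [[335.0, 142.0], [350.0, 119.0], [383.0, 141.0], [368.0, 164.0]]
scene purple [385, 176, 82, 60, 2882] [424.6, 205.1] [[382.0, 192.0], [449.0, 166.0], [468.0, 216.0], [402.0, 242.0]]
scene purple [227, 241, 30, 37, 629] [241.2, 257.7] 
scene purple [313, 279, 40, 46, 1203] [332.3, 301.0] [[307.0, 305.0], [325.0, 276.0], [358.0, 297.0], [339.0, 326.0]]
scene green [296, 202, 81, 66, 2889] [336.0, 236.3] [[295.0, 218.0], [360.0, 195.0], [378.0, 247.0], [313.0, 270.0]]
scene green [592, 232, 13, 14, 125] [597.8, 238.0] 
scene green [167, 273, 32, 40, 718] [182.6, 290.7] 
scene green [435, 273, 124, 88, 3921] [494.3, 320.5] [[433.0, 301.0], [534.0, 259.0], [561.0, 323.0], [460.0, 366.0]]
side purple [343, 74, 31, 30, 477] [357.6, 90.7] 
side purple [300, 80, 36, 19, 252] [315.4, 90.8] 
side purple [313, 129, 20, 21, 282] [322.2, 138.6] 
side purple [254, 167, 25, 26, 508] [266.3, 179.0] 
side purple [167, 248, 82, 74, 3203] [208.0, 283.8] [[166.0, 281.0], [216.0, 241.0], [250.0, 284.0], [200.0, 324.0]]
side purple [269, 335, 59, 60, 1995] [298.2, 364.0] [[267.0, 371.0], [290.0, 332.0], [329.0, 355.0], [306.0, 395.0]]
side green [335, 108, 19, 20, 266] [343.0, 117.2] 
side green [115, 178, 82, 58, 1726] [154.3, 207.7] [[112.0, 202.0], [177.0, 165.0], [199.0, 201.0], [133.0, 239.0]]
side green [247, 202, 74, 63, 2201] [282.6, 231.3] [[245.0, 228.0], [293.0, 193.0], [323.0, 234.0], [274.0, 269.0]]
```

View pics/c1.png

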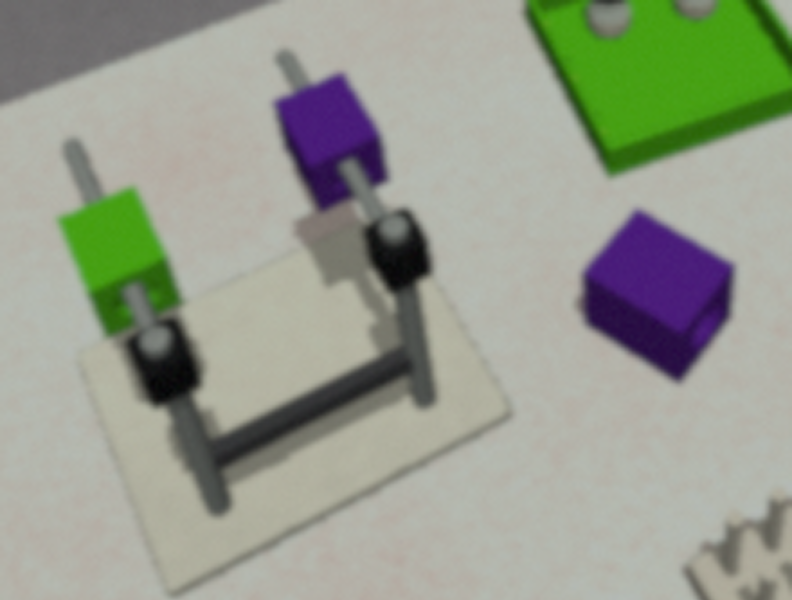

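View pics/c2.png

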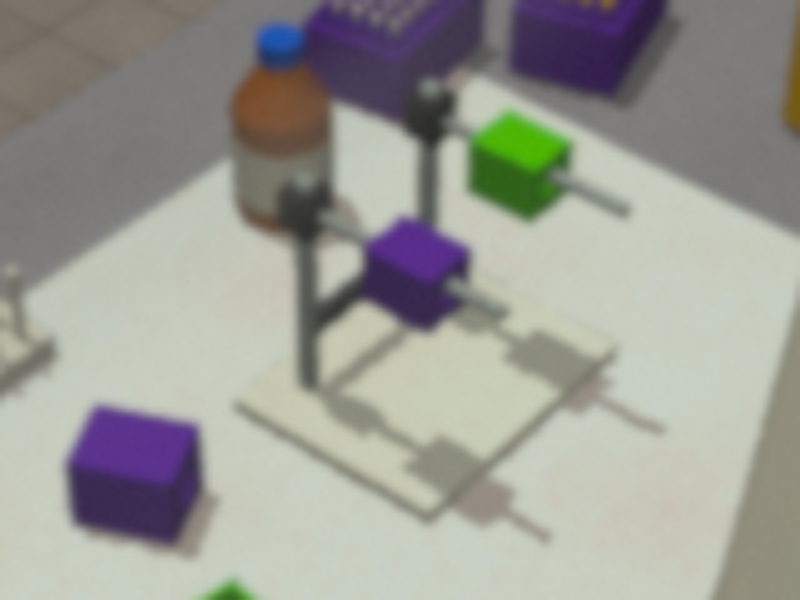

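The crops confirm the target. The small purple adapter hangs on the rod, with its open tip at scene crop (285,55) and side crop (500,310), pointing toward the robot. The bigger loose block sits on the bench, at crop (655,290).

```bash
python3 - <<'E'
from h import *
F={n:pickle.load(open(n+".pkl","rb")) for n in("scene","side")}
S=lambda u,v:(150+u/3.6,220+v/3.6); D=lambda u,v:(240+u/5,85+v/5)
for nm,a,b in(("Ptip",(285,57),(500,310)),("Gtip",(72,146),(626,210))):
    p=tri(ray(F["scene"],*S(*a)),ray(F["side"],*D(*b))); print(nm,p[0].round(1),p[1].round(1),plane(F["scene"],*S(*a),155).round(1),plane(F["side"],*D(*b),155).round(1))
for nm,L in(("Ptop",[(278,105),(342,76),(380,148),(312,174)]),("Gtop",[(60,218),(133,190),(168,265),(95,297)])):
    P=np.array([plane(F["scene"],*S(*q),169) for q in L]);print(nm,P.round(0)[:,:2].tolist(),P.mean(0).round(1))
for nm,L in(("Ptop",[(365,255),(412,220),(469,250),(424,285)]),("Gtop",[(470,150),(513,113),(572,147),(527,182)])):
    P=np.array([plane(F["side"],*D(*q),169) for q in L]);print("side",nm,P.round(0)[:,:2].tolist(),P.mean(0).round(1))
print("base scene",[plane(F["scene"],*S(*q),12).round(0)[:2].tolist() for q in[(512,412),(172,595),(80,358)]])
print("base side",[plane(F["side"],*D(*q),12).round(0)[:2].tolist() for q in[(235,404),(428,517),(615,350)]])
hsv=lambda n:cv2.cvtColor(F[n]["color"],cv2.COLOR_BGR2HSV)
for nm,lo,hi,pts in(("ptray",(120,90,30),(155,255,255),{"scene":(424,205),"side":(208,284)}),("gtray",(45,120,60),(75,255,255),{"scene":(336,240),"side":(282,225)})):
  for n in F:
    m=cv2.inRange(hsv(n),lo,hi); k,l=cv2.connectedComponents(m); u,v=pts[n]
    P=np.argwhere(l==l[v,u])[:,::-1]
    W=np.array([plane(F[n],*q,25)[:2] for q in P]).astype(np.float32)
    print(nm,n,cv2.minAreaRect(W))
for n,L in(("scene",[(319,215),(344,210)]),("side",[(300,229),(281,239)])): print("vial caps",n,[plane(F[n],*q,48).round(0)[:2].tolist() for q in L])
E
```

```text
Ptip [ 478.8 -162.6  152.8] 0.2 [ 480.7 -163.   155. ] [ 477.3 -160.4  155. ]
Gtip [ 480.4 -283.2  151.5] 1.5 [ 484.2 -282.6  155. ] [ 477.9 -280.4  155. ]
Ptop [[523.0, -180.0], [521.0, -144.0], [575.0, -145.0], [574.0, -181.0]] [ 548.4 -162.4  169. ]
Gtop [[538.0, -299.0], [539.0, -263.0], [591.0, -261.0], [591.0, -296.0]] [ 564.9 -279.9  169. ]
side Ptop [[556.0, -133.0], [556.0, -175.0], [514.0, -176.0], [513.0, -136.0]] [ 534.9 -155.1  169. ]
side Gtop [[573.0, -249.0], [577.0, -295.0], [529.0, -292.0], [528.0, -248.0]] [ 551.7 -271.   169. ]
base scene [[658.0, -120.0], [664.0, -315.0], [509.0, -320.0]]
base side [[645.0, -111.0], [489.0, -116.0], [495.0, -312.0]]
ptray scene ((503.42742919921875, 329.57916259765625), (160.50233459472656, 163.6002960205078), 86.04625701904297)
ptray side ((490.61956787109375, 340.7430419921875), (149.60971069335938, 159.24285888671875), 86.28301239013672)
gtray scene ((475.4429931640625, 85.95599365234375), (152.70335388183594, 165.2908935546875), 84.09368896484375)
gtray side ((463.15234375, 95.36593627929688), (155.62469482421875, 160.1029052734375), 84.16957092285156)
vial caps scene [[427.0, 68.0], [443.0, 129.0]]
vial caps side [[421.0, 74.0], [435.0, 133.0]]
```

Adapter centre is about (541,-160,149), stand yaw about 1.5°, and tray centre about (497,335). The rods' open ends point toward -x. Next I'll move over the adapter.

>>> {"method": "drive_tool", "body": {"targets": [0.03, -0.02, 0, 0, 0, 0.02, 1, 0.065, -0.045, 0, 0, 0, 0.04, 1, 0.1, -0.07, 0, 0, 0, 0.06, 1, 0.13, -0.092, 0, 0, 0, 0.08, 1, 0.165, -0.116, 0, 0, 0, 0.1, 1, 0.2, -0.14, 0, 0, 0, 0.12, 1, 0.23, -0.163, 0, 0, 0, 0.14, 1, 0.265, -0.187, 0, 0, 0, 0.16, 1, 0.3, -0.21, 0, 0, 0, 0.18, 1, 0.33, -0.235, 0, 0, 0, 0.2, 1, 0.36, -0.255, 0, 0, 0, 0.2, 1, 0.37, -0.26, 0, 0, 0, 0.2, 1]}}

```text
clock: 1.1
eef_pos: [445.4, -268.2, 303.8]
tcp_rot: [-3.14, -0.001, 0.031]
contact_force: [-0.0, -0.1, 0.9]
opening: 1.001
```

>>> {"method": "drive_tool", "body": {"targets": [0.025, -0.026, 0, 0, 0, 0, 1, 0.05, -0.053, 0, 0, 0, 0, 1, 0.075, -0.08, 0, 0, 0, 0, 1, 0.095, -0.1, 0, 0, 0, 0, 1, 0.099, -0.105, 0, 0, 0, 0, 1, 0.099, -0.105, 0, 0, 0, 0, 1]}}

```text
clock: 1.6
eef_pos: [539.8, -162.7, 303.5]
tcp_rot: [-3.141, 0.001, 0.031]
contact_force: [-1.2, -0.9, 0.4]
opening: 0.999
```

```bash
python3 - <<'E'
from h import *
f=snap("wrist"); pickle.dump(f,open("w1.pkl","wb")); cv2.imwrite("pics/w1.png",f["color"]); print(f["vertical_fov"],f["cx"],f["cy"],np.round(f["world_from_camera"],2).tolist()); s=sense();print(s["eef_pos"],s["tcp_rot"])
hsv=cv2.cvtColor(f["color"],cv2.COLOR_BGR2HSV)
for nm,lo,hi in(("purple",(120,90,30),(155,255,255)),("green",(45,120,60),(75,255,255))):
    k,l,s,c=cv2.connectedComponentsWithStats(cv2.inRange(hsv,lo,hi))
    for i in range(1,k):
        if s[i,4]>100: print(nm,s[i].tolist(),c[i].round(1).tolist())
E
```

```text
65.70646984690485 327.8491611768762 198.85758529408503 [[0.03, -0.96, -0.28, 613.45], [-1.0, -0.03, -0.01, -161.13], [0.0, 0.28, -0.96, 373.74], [0.0, 0.0, 0.0, 1.0]]
[ 538.9024705  -163.68165998  303.4351483 ] [3.14144315e+00 1.16733974e-03 3.05900201e-02]
purple [518, 0, 85, 26, 1591] [560.3, 11.1]
purple [573, 41, 67, 60, 2892] [604.6, 69.7]
purple [167, 50, 73, 75, 3423] [202.3, 87.4]
purple [10, 152, 66, 92, 4620] [42.5, 195.1]
purple [297, 170, 58, 77, 4115] [325.3, 208.5]
purple [60, 316, 39, 40, 912] [79.8, 331.9]
green [0, 0, 97, 44, 2007] [50.1, 19.4]
green [448, 154, 62, 72, 3079] [482.3, 190.4]
green [99, 162, 98, 117, 7593] [151.7, 212.9]
```

View pics/w1.png

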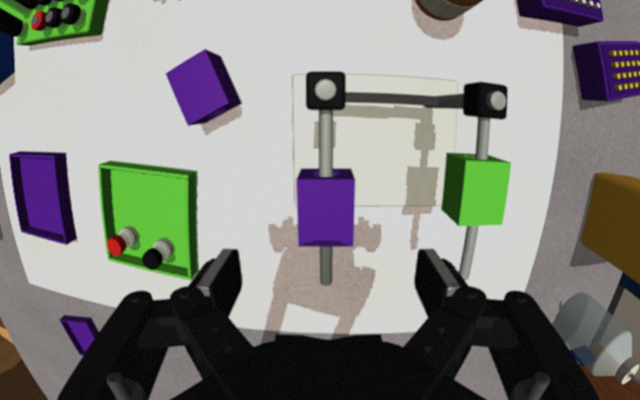

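The wrist view shows the purple adapter between the finger lines at (326,208), bounding box (297,170)-(355,247), with the rod tip at (326,283). The fingers are clear on both sides.

```bash
python3 - <<'E'
from h import *
f=pickle.load(open("w1.pkl","rb"))
for z in(169,129):
  for q in[(298,170),(353,170),(354,246),(298,246)]: print(z,plane(f,*q,z,True).round(1))
print("tip",plane(f,326,284,155,True).round(1),"clampend",plane(f,325,110,155,True).round(1),"gtip",plane(f,466,278,155,True).round(1))
im=f["color"];print([int(x) for x in cv2.cvtColor(im,cv2.COLOR_BGR2HSV)[160:256:3,312,2]])
P=np.array([plane(f,*q,28,True) for q in[(11,155),(66,152),(74,242),(23,232)]]);print("ptray",P.round(0)[:,:2].tolist(),P.mean(0))
E
```

```text
169 [ 572.5 -142.3  169. ]
169 [ 573.7 -179.4  169. ]
169 [ 517.6 -183.4  169. ]
169 [ 516.2 -142.5  169. ]
129 [ 564.5 -138.7  129. ]
129 [ 565.9 -183.   129. ]
129 [ 498.8 -187.7  129. ]
129 [ 497.2 -138.9  129. ]
tip [ 475.4 -164.1  155. ] clampend [ 613.1 -159.2  155. ] gtip [ 479.8 -287.5  155. ]
[213, 213, 215, 85, 74, 61, 79, 142, 142, 141, 141, 143, 142, 141, 139, 143, 141, 139, 141, 139, 141, 139, 139, 139, 138, 140, 136, 104, 88, 147, 166, 163]
ptray [[574.0, 398.0], [571.0, 226.0], [425.0, 245.0], [427.0, 407.0]] [499.08055316 319.05451061  28.        ]
```

Aligned within about 2 mm, so I'll descend 94 mm and close.

>>> {"method": "drive_tool", "body": {"targets": [0.001, -0.001, 0.02, 0, 0, 0, 1, 0.001, -0.001, 0.04, 0, 0, 0, 1, 0.001, -0.001, 0.06, 0, 0, 0, 1, 0.001, -0.001, 0.075, 0, 0, 0, 1, 0.001, -0.001, 0.086, 0, 0, 0, 1, 0.001, -0.001, 0.094, 0, 0, 0, 1, 0.001, -0.001, 0.094, 0, 0, 0, 1, 0.001, -0.001, 0.094, 0, 0, 0, 1], "force": 30}}

```text
clock: 2.32
eef_pos: [539.9, -163.3, 210.1]
tcp_rot: [3.142, 0.0, 0.028]
contact_force: [-0.8, -0.5, 0.3]
opening: 1.0
```

>>> {"method": "drive_tool", "body": {"targets": [0, 0, 0, 0, 0, 0, 0.6, 0, 0, 0, 0, 0, 0, 0.3, 0, 0, 0, 0, 0, 0, 0.3, 0, 0, 0, 0, 0, 0, 0.3, 0, 0, 0, 0, 0, 0, 0.3, 0, 0, 0, 0, 0, 0, 0.3, 0, 0, 0, 0, 0, 0, 0.3, 0, 0, 0, 0, 0, 0, 0.3], "force": 30}}

```text
clock: 2.98
eef_pos: [540.3, -162.4, 210.6]
tcp_rot: [-3.141, -0.001, 0.029]
contact_force: [-1.4, 3.2, 6.3]
opening: 0.465
```

Gripped at 39.5 mm. I'll lift 6 mm to centre the bore on the rod, and check the force.

>>> {"method": "drive_tool", "body": {"targets": [0, 0, -0.002, 0, 0, 0, 0.3, 0, 0, -0.004, 0, 0, 0, 0.3, 0, 0, -0.006, 0, 0, 0, 0.3, 0, 0, -0.006, 0, 0, 0, 0.3, 0, 0, -0.006, 0, 0, 0, 0.3], "force": 35}}

```text
clock: 3.4
eef_pos: [540.1, -162.8, 216.0]
tcp_rot: [3.141, -0.0, 0.029]
contact_force: [-0.2, -0.5, -0.5]
opening: 0.462
```

Free of the rod, with forces near zero. Now the pull along tool -x.

>>> {"method": "drive_tool", "body": {"targets": [-0.008, 0, -0.006, 0, 0, 0, 0.3, -0.018, 0, -0.006, 0, 0, 0, 0.3, -0.028, 0, -0.006, 0, 0, 0, 0.3, -0.038, 0, -0.006, 0, 0, 0, 0.3, -0.048, 0, -0.006, 0, 0, 0, 0.3, -0.058, 0, -0.006, 0, 0, 0, 0.3, -0.066, 0, -0.006, 0, 0, 0, 0.3, -0.07, 0, -0.006, 0, 0, 0, 0.3, -0.07, 0, -0.006, 0, 0, 0, 0.3]}}

```text
clock: 4.15
eef_pos: [469.1, -164.8, 221.9]
tcp_rot: [-3.142, 0.0, 0.028]
contact_force: [-0.2, 0.1, -0.3]
opening: 0.467
```

My rows repeated the -6 mm lift, so the adapter now sits 6 mm higher than intended, though still with no contact force. I'll lower it back while pulling the rest of the way.

>>> {"method": "drive_tool", "body": {"targets": [0, 0, 0.005, 0, 0, 0, 0.3, -0.008, 0, 0.006, 0, 0, 0, 0.3, -0.018, 0, 0.006, 0, 0, 0, 0.3, -0.03, 0, 0.006, 0, 0, 0, 0.3, -0.042, 0, 0.006, 0, 0, 0, 0.3, -0.054, 0, 0.006, 0, 0, 0, 0.3, -0.064, 0, 0.006, 0, 0, 0, 0.3, -0.07, 0, 0.006, 0, 0, 0, 0.3, -0.07, 0, 0.006, 0, 0, 0, 0.3, -0.07, 0, 0.006, 0, 0, 0, 0.3]}}

```text
clock: 4.98
eef_pos: [400.1, -167.0, 216.2]
tcp_rot: [3.141, -0.001, 0.028]
contact_force: [0.7, -0.1, -0.9]
opening: 0.462
```

```bash
python3 - <<'E'
from h import *
f=snap("wrist"); g=snap("scene"); pickle.dump(g,open("s2.pkl","wb"))
b=cv2.resize(g["color"][180:330,140:340],(800,600),interpolation=cv2.INTER_CUBIC)
cv2.imwrite("pics/w2.png",np.vstack([cv2.resize(f["color"],(480,300)),cv2.resize(b,(480,300))])); print(sense())
E
```

```text
{'clock': 5.0833, 'qpos': array([-3.98311352e-01,  1.73290803e-01,  2.10986707e+00,  8.45029252e-05,
        8.57434472e-01,  1.14373685e+00]), 'qvel': array([ 0.00270789,  0.00734721, -0.00327484, -0.0007382 ,  0.00041828,
       -0.00114006]), 'joint_efforts': array([-1.70927653e-01, -4.05930626e+01, -2.67470419e+01, -7.02205158e-03,
        3.17463011e-02, -3.43206149e-03]), 'eef_pos': array([ 400.69130554, -166.96643677,  216.13174839]), 'tcp_rot': array([ 3.14123654e+00, -9.36953114e-04,  2.86930224e-02]), 'contact_force': array([ 0.02245975, -0.41367309, -1.67321744]), 'wrist_torque': array([ 0.03081337,  0.01262772, -0.00670083]), 'opening': 0.4587405139730871}
```

View pics/w2.png

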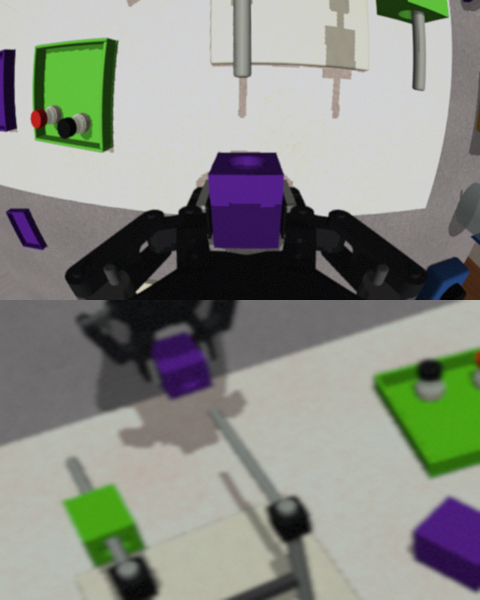

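Held level and clear of both rod tips (adapter x about 400, tip about 477), with the green adapter in place. Next: lift and travel toward the purple tray.

>>> {"method": "drive_tool", "body": {"targets": [0, 0, -0.015, 0, 0, 0, 0.3, 0.004, -0.015, -0.03, 0, 0, 0, 0.3, 0.01, -0.04, -0.04, 0, 0, 0, 0.3, 0.016, -0.07, -0.04, 0, 0, 0, 0.3, 0.023, -0.1, -0.04, 0, 0, 0, 0.3, 0.03, -0.13, -0.04, 0, 0, 0, 0.3, 0.037, -0.16, -0.04, 0, 0, 0, 0.3, 0.044, -0.19, -0.04, 0, 0, 0, 0.3, 0.051, -0.22, -0.04, 0, 0, 0, 0.3, 0.057, -0.245, -0.04, 0, 0, 0, 0.3, 0.06, -0.26, -0.04, 0, 0, 0, 0.3, 0.06, -0.26, -0.04, 0, 0, 0, 0.3]}}

```text
clock: 6.08
eef_pos: [453.7, 97.6, 256.0]
tcp_rot: [-3.141, -0.001, 0.032]
contact_force: [-0.4, 0.0, -1.2]
opening: 0.461
```

>>> {"method": "drive_tool", "body": {"targets": [0.004, -0.015, 0, 0, 0, 0, 0.3, 0.01, -0.04, 0, 0, 0, 0, 0.3, 0.016, -0.07, 0, 0, 0, 0, 0.3, 0.023, -0.1, 0, 0, 0, 0, 0.3, 0.03, -0.13, 0, 0, 0, 0, 0.3, 0.036, -0.16, 0, 0, 0, 0, 0.3, 0.042, -0.19, 0, 0, 0, 0, 0.3, 0.047, -0.215, 0, 0, 0, 0, 0.3, 0.05, -0.232, 0, 0, 0, 0, 0.3, 0.051, -0.238, 0, 0, 0, 0, 0.3, 0.051, -0.238, 0, 0, 0, 0, 0.3, 0.051, -0.238, 0, 0, 0, 0, 0.3]}}

```text
clock: 7.08
eef_pos: [496.5, 333.2, 255.5]
tcp_rot: [3.141, 0.001, 0.029]
contact_force: [-0.4, 0.1, -1.2]
opening: 0.459
```

```bash
python3 - <<'E'
from h import *
f=snap("wrist"); pickle.dump(f,open("w3.pkl","wb"))
cv2.imwrite("pics/w3.png",f["color"]); s=sense(); print(s["eef_pos"],s["tcp_rot"],s["opening"],s["contact_force"])
E
```

```text
[496.51273181 332.87828377 255.6323143 ] [3.14058984e+00 7.92863484e-04 2.84228642e-02] 0.4676630424626416 [-0.02670861  0.1876251  -1.8601155 ]
```

View pics/w3.png

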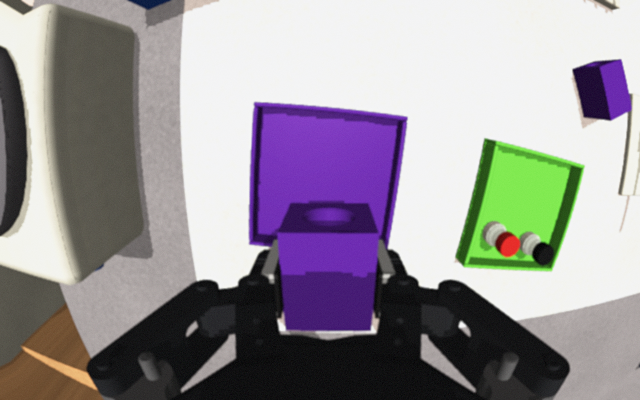

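The tray is below, with rim corners at (254,103), (407,118) and (249,244); the adapter is still held at (327,270). Now the tray centre from the rim.

```bash
python3 - <<'E'
from h import *
f=pickle.load(open("w3.pkl","rb"))
P=np.array([plane(f,*q,30,True)[:2] for q in[(254,103),(407,118),(249,244)]]);print(P.round(1).tolist())
print("centre",(P[1]+P[2])/2, "x edge",P[0]-P[2],"y edge",P[0]-P[1])
E
```

```text
[[576.0, 405.2], [566.1, 257.7], [429.4, 414.7]]
centre [497.78610966 336.22706595] x edge [146.59183684  -9.50647974] y edge [  9.91703742 147.44989632]
```

Tray centre (498,336), yaw -3.8°. I'll descend to about 3 mm above the floor while aligning.

>>> {"method": "drive_tool", "body": {"targets": [0.001, -0.003, 0.02, 0, 0, 0.05, 0.3, 0.001, -0.003, 0.045, 0, 0, 0.095, 0.3, 0.001, -0.003, 0.07, 0, 0, 0.095, 0.3, 0.001, -0.003, 0.095, 0, 0, 0.095, 0.3, 0.001, -0.003, 0.115, 0, 0, 0.095, 0.3, 0.001, -0.003, 0.132, 0, 0, 0.095, 0.3, 0.001, -0.003, 0.146, 0, 0, 0.095, 0.3, 0.001, -0.003, 0.155, 0, 0, 0.095, 0.3, 0.001, -0.003, 0.16, 0, 0, 0.095, 0.3, 0.001, -0.003, 0.163, 0, 0, 0.095, 0.3, 0.001, -0.003, 0.166, 0, 0, 0.095, 0.3, 0.001, -0.003, 0.166, 0, 0, 0.095, 0.3]}}

```text
clock: 8.13
eef_pos: [497.8, 337.2, 90.1]
tcp_rot: [-3.141, -0.0, -0.066]
contact_force: [0.7, -0.3, -0.5]
opening: 0.465
```

>>> {"method": "drive_tool", "body": {"targets": [0, 0, 0.001, 0, 0, 0, 0.3, 0, 0, 0.002, 0, 0, 0, 0.3, 0, 0, 0.0025, 0, 0, 0, 0.3, 0, 0, 0.0025, 0, 0, 0, 0.3]}}

```text
clock: 8.47
eef_pos: [497.7, 337.4, 87.6]
tcp_rot: [-3.141, -0.0, -0.066]
contact_force: [0.4, -0.6, -1.3]
opening: 0.463
```

>>> {"method": "drive_tool", "body": {"targets": [0, 0, 0.0007, 0, 0, 0, 0.3, 0, 0, 0.0015, 0, 0, 0, 0.3, 0, 0, 0.002, 0, 0, 0, 0.3, 0, 0, 0.002, 0, 0, 0, 0.3]}}

```text
clock: 8.8
eef_pos: [497.9, 337.4, 86.8]
tcp_rot: [-3.141, -0.001, -0.066]
contact_force: [-3.9, -3.4, 14.3]
opening: 0.463
```

There's floor contact at 14 N. I'll ease up 0.6 mm, open, then rise.

>>> {"method": "drive_tool", "body": {"targets": [0, 0, -0.0006, 0, 0, 0, 0.3, 0, 0, -0.0006, 0, 0, 0, 0.5, 0, 0, -0.0006, 0, 0, 0, 0.6, 0, 0, -0.0006, 0, 0, 0, 0.7, 0, 0, -0.0006, 0, 0, 0, 0.8, 0, 0, -0.0006, 0, 0, 0, 0.85, 0, 0, -0.0006, 0, 0, 0, 0.85, 0, 0, -0.0006, 0, 0, 0, 0.85]}}

```text
clock: 9.47
eef_pos: [497.6, 337.2, 85.9]
tcp_rot: [3.142, 0.0, -0.066]
contact_force: [-0.1, -0.3, 0.6]
opening: 0.85
```

>>> {"method": "drive_tool", "body": {"targets": [0, 0, -0.008, 0, 0, 0, 0.85, 0, 0, -0.02, 0, 0, 0, 0.85, 0, 0, -0.04, 0, 0, 0, 0.85, 0, 0, -0.07, 0, 0, 0, 0.85, 0, 0, -0.1, 0, 0, 0, 0.85, 0, 0, -0.13, 0, 0, 0, 0.85, 0, 0, -0.16, 0, 0, 0, 0.85, 0, 0, -0.18, 0, 0, 0, 0.85, 0, 0, -0.18, 0, 0, 0, 0.85, 0, 0, -0.18, 0, 0, 0, 0.85]}}

```text
clock: 10.3
eef_pos: [498.1, 337.6, 268.5]
tcp_rot: [-3.139, -0.003, -0.066]
contact_force: [0.3, -0.3, -0.3]
opening: 0.849
```

```bash
python3 - <<'E'
from h import *
f=snap("wrist"); g=snap("scene")
cv2.imwrite("pics/w4.png",np.vstack([cv2.resize(f["color"],(480,300)),cv2.resize(g["color"],(480,300))])); s=sense(); print(s["clock"],s["eef_pos"],s["opening"],s["contact_force"])
def cen(im,x0,x1,y0,y1):
    m=cv2.inRange(cv2.cvtColor(im,cv2.COLOR_BGR2HSV),(45,120,60),(75,255,255))[y0:y1,x0:x1]; return np.argwhere(m>0).mean(0)[::-1]+[x0,y0]
a=pickle.load(open("scene.pkl","rb"))["color"]
print("green adapter px before/after",cen(a,150,220,260,320),cen(g["color"],150,220,260,320))
print("diff vials",cv2.absdiff(a,g["color"])[200:235,305:360].max(2).mean())
E
```

```text
10.4 [497.17983686 336.94921576 265.80942664] 0.8504381646351731 [-0.2303734   0.10061837  0.36849216]
green adapter px before/after [182.56545961 290.73398329] [182.53277545 290.76011158]
diff vials 2.908051948051948
```

View pics/w4.png

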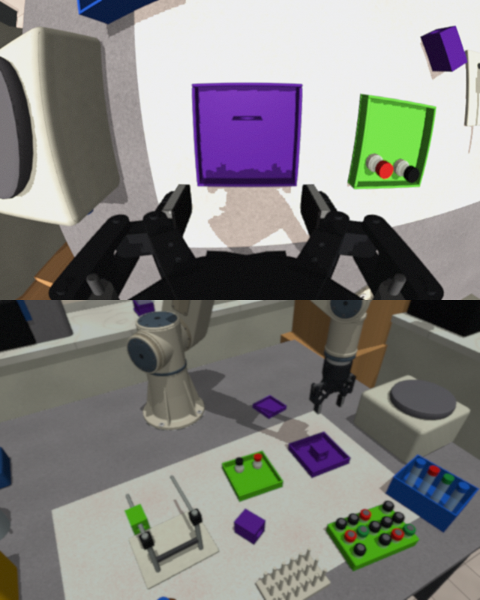

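The adapter lies flat in the middle of the large purple tray, at (320,452) in the lower picture. The gripper is clear, the green adapter has not moved, and the vials are standing. I'll hand the job in.

```bash
python3 -c "
from rig import *
print(sign_off())"
```

```text
the job is handed in; nothing more can be done
None
```

The purple adapter is off its rod and lying on its side near the middle of the large purple tray, and the job is handed in. I slid it off the open end held level, carried it over, set it down with a light touch on the floor (about 14 N), let go and backed off 180 mm. It took about 10.4 s of the 48 s.

**Last checks:**
- **Purple adapter:** it lies flat near the tray's centre, judged from the final pictures and the release position. I did not measure its final pose.
- **Green adapter:** its centre moved less than 0.1 pixel between the first and last scene views.
- **Vials:** both are standing where they were.
- **Gripper:** the force on the tool was about zero at the end.

**What disagreed:**
- **Double lift:** I applied a 6 mm lift twice during the pull, so the bore came within about a millimetre of the rod's underside. No contact force showed, and I lowered it back straight away.
- **Tray position:** the first estimates of the tray's centre differed by about 10–20 mm between cameras. I settled it with a close wrist view before lowering.

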